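# Re-zero the coffee grinder and back it off seven clicks

## Task

Set the grind on the coffee grinder: turn the dial on its top clockwise until it comes up against its stop, without forcing it there, then turn it back anticlockwise exactly seven clicks and let go of it. Leave the cup, mug, jar and brush where they are.

Things in the scene. Friction and masses are not known exactly. Their poses are not given: they have to be found in the camera images.
- dial_grip (a point): Grind dial on the grinder: a round black skirt 72 mm across, 6 mm thick, with an upright metal grip bar 52 mm long, 16 mm wide, 30 mm tall. Point on the dial's axis, 22 mm above the skirt, 8 mm below the bar's top; z up, x along the bar towards the black line on its top, y across it; it turns with the dial. Clockwise from above goes towards the stop.
- clicks (a point): On the dial's axis, on the head's top, under the dial. 24 clicks to a turn, 15 degrees apart: a detent takes 0.1 to 0.15 N m to leave a click, about 0 halfway, then the dial drops into the next click and stays there. The stop lies exactly at a click (click zero), at an unmarked angle that varies. The dial starts 4 to 10 clicks anticlockwise of it; 16 clicks is fully open.
- burr (a point): The moving burr, hidden inside the head 45 mm below its top, on the dial's axis; it does not turn and rises only 0.06 mm per click. The stop is where the burrs meet: springy, from click zero it resists with 0.4 N m at once and 0.03 N m more per degree, and lets the dial come back to click zero when released. 10 degrees into it (about 0.7 N m) is forcing it and jams the burrs.
- grinder: Aluminium coffee grinder, fixed: foot 190 x 120 mm, 22 mm thick; column at its back (+x); head 180 x 116 mm, flat top at 165 mm. Origin on the shelf surface straight below the dial's axis; the spout at its front looks along -x. A steel collar 80 mm across, 14 mm high stands on the head under the dial; a cap 38 mm across, 10 mm high is 88 mm behind the axis.
- cup: Small steel dosing cup, 58 mm across, 55 mm tall, standing on the grinder's foot under the spout; origin at the centre of its underside. To be left alone.
- mug: White mug, 80 mm across, 95 mm tall, beside the grinder; origin at the centre of its underside. To be left alone.
- jar: Amber glass bean jar with a wooden cap, 90 mm across, 130 mm tall; origin at the centre of its underside. To be left alone.
- brush: Hand brush lying on the shelf beside the grinder; origin at the middle of its underside. To be left alone.
There are look-alikes about, which are no part of the job. Of the things that look like the grinder, the largest one is meant.

How it is judged:
On the way, in this order (a step that is already met when the one before it is completed fails the run):
1. the dial is at its stop, the zero click (z of burr in the frame of grinder below 0.120019 m), for 0.2 s.
2. the dial stands seven clicks anticlockwise of the stop (z of burr in the frame of grinder between 0.120412 and 0.120463 m), for 0.2 s.
At the end, for the whole second after the job is handed in: The dial rests released in the seventh click from its stop (within 0.4 of a click), and the cup, mug, jar and brush are within 20 mm of where they began (all of step 2 and distance of each of cup, mug, jar, brush from where it was at the start of the episode below 0.02 m); the robot touches nothing.
It fails at once if the dial is forced more than 10 degrees past its stop (about 0.7 N m) (z of burr in the frame of grinder below 0.119958 m).
It fails at once if the cup, mug, jar or brush is shifted more than 20 mm (distance of any of cup, mug, jar, brush from where it was at the start of the episode above 0.02 m).
It also fails if it takes over 61 s, if anything falls off the work surface, if the arm or the gripper's body presses on something with over 40 N, if the wrist force passes 120 N, or if a joint passes its speed limit or range.

## Robot

A 7-joint arm with a two-finger parallel gripper is mounted at the origin on the work surface. World frame = base frame: x ahead of the robot, y to its left, z up, the work surface at z = 0. Lengths are in m, angles in rad, forces in N, time in s.
With the tool pointing down it reaches from about 0.4 to 0.875 m from the base axis. Payload 6.5 kg.
Tool frame: the origin (TCP) lies midway between the tips of the shut fingers; the grasp point (between the pads) lies 19 mm behind it; z points along the fingers, y is the line along which they close (so a half turn about z gives the same grasp; the last joint's range is limited). The gripper opens to 85 mm and grips with 20 to 120 N. Pads are 22 mm wide; open, the fingers measure 114 mm over their backs; the gripper's body (76 mm by 85 mm) begins 54 mm behind the grasp point. The pads swing forward as they close: fully open they stand 13 mm farther back than shut.
Start: joints at [-1.356, 0.536, -0.004, 1.538, 0.003, 1.067, -0.071], TCP at [0.18, 0.625, 0.231] pointing down, gripper open.
Joint ranges: [-2.7, 2.7], [-0.37, 2.16], [-1.27, 1.26], [0.24, 2.4], [-1.31, 4.45], [0.19, 1.91], [-2.76, 2.76]. Speed limits (rad/s): [2.39, 2.39, 3.14, 3.14, 3.14, 3.14, 3.14].

## Interface

Orientations are given as a unit quaternion [w, x, y, z].
In Python, from rig import bot gives the robot as it stands. The module is installed in compiled form; this text tells all that it offers. Calls block until the motion is done:
- bot.goto(position, orientation): joint-space move of the TCP to a pose.
- bot.line_to(position, rot=None, feed=0.15): straight line of the TCP; rot=None keeps the orientation; feed is the mean speed in m/s.
- bot.set_joints(angles): joint-space move.
- bot.set_gripper(opening, force=None): finger opening in m; force is the grip in N (None keeps the last); returns when the fingers have stopped.
- bot.hold(seconds).
- bot.inverse_kinematics(position, orientation): joint angles nearest the present ones, or None.
- bot.get_state(): the state.
- bot.read_camera(name): name is "scene" or "top"; returns a dict with "image" (400x640x3 uint8, blue, green, red), "depth" (400x640 float32, m along the optical axis (not along the pixel's ray), 0 where there is no reading), "vertical_fov" (degrees; the focal length in pixels is half the picture's height over the tangent of half this angle, whatever the lens; pixels are square), "cx", "cy" (the principal point, pixels), "R" (3x3) and "t" (3): a world point X has camera coordinates R X + t. Camera axes: x right, y down, z forward; pixel columns grow to the right and rows downward; lengths in m; the calibration is good to about 2 mm. A picture is of the moment at which its call begins.
A pose or a line that the arm cannot do raises bot.MotionError and nothing moves.
- bot.job_done(): hands the job in; it is judged then, once.
The state is a dict: "clock": time; "joints": joint angles; "joint_vel": joint speeds; "joint_efforts": joint torques, N m; "ee_pos": TCP position; "ee_rot": TCP orientation; "ft_force": force on the tool from outside, world axes, zero at the start; "torque": the same for the moment, N m; "width": finger opening in m; "finger_force": force on a finger pad.
Only numpy, scipy, OpenCV 4.12 (cv2) and the standard library are available. Lean on these libraries where they do the work, as an engineer would, in place of code of your own. Each camera call takes 0.05 s, during which the arm holds its last target. There are 200 camera calls.

## Working session

There is one attempt and no reset: what is moved stays moved. The work goes in short steps, each a Python script; the robot and the scene stay as the last script left them, time stands still between calls to the robot, and variables do not carry over. Pictures are saved under pics/ and viewed, at most 10 in all, crops included, and the job is handed in when it is done.

```bash
mkdir -p pics
python3 - <<'E'
from rig import bot
import cv2, numpy as np, pickle
for n in ("scene","top"):
    c=bot.read_camera(n); cv2.imwrite(f"pics/{n}0.png",c["image"]); pickle.dump(c,open(f"{n}0.pkl","wb"))
    print(n,c["vertical_fov"],c["cx"],c["cy"],(-c["R"].T@c["t"]).round(3),c["R"].round(3).tolist())
s=bot.get_state(); print({k:np.round(v,3).tolist() for k,v in s.items()})
E
```

```text
scene 56.6540339820734 318.88859772091075 202.91011047040965 [ 1.018 -0.365  0.695] [[0.658, 0.753, -0.016], [0.478, -0.434, -0.763], [-0.582, 0.495, -0.646]]
top 44.64476268508619 316.88664368088206 205.63206404215765 [0.36  0.063 1.359] [[0.018, -1.0, 0.023], [-0.987, -0.021, -0.161], [0.161, -0.02, -0.987]]
{'clock': 0.1, 'joints': [-1.356, 0.537, -0.004, 1.539, 0.003, 1.067, -0.071], 'joint_vel': [-0.001, -0.002, 0.001, -0.003, -0.002, 0.0, -0.001], 'joint_efforts': [0.002, -58.457, 1.052, -25.978, 0.013, 0.005, 0.0], 'ee_pos': [0.18, 0.624, 0.231], 'ee_rot': [-0.0, 0.14, 0.99, -0.001], 'ft_force': [0.486, -0.449, -0.616], 'torque': [0.059, -0.041, -0.078], 'finger_force': 0.0, 'width': 0.085}
```

View pics/scene0.png

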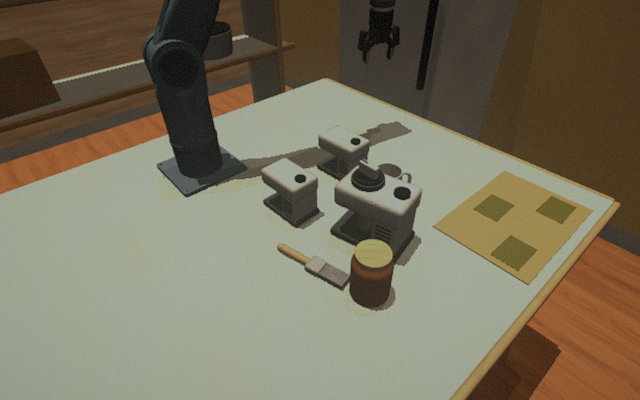

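View pics/top0.png

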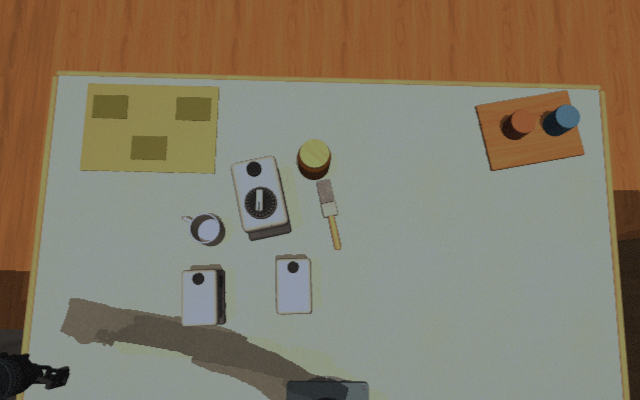

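In the top view there are three grinder-like things: A at (260,197), B at (201,297) and C at (293,285). A is the largest and the only one with a dial (dial at about (261,203), cap at (254,169)), so it fits. In the scene view it is at (375,205). I'll confirm with a crop and measure it.

```bash
cat > h.py <<'E'
import numpy as np, cv2
def foc(c): return 200/np.tan(np.radians(c["vertical_fov"])/2)
def ray(c,u,v,z):
    f=foc(c); d=c["R"].T@np.array([(u-c["cx"])/f,(v-c["cy"])/f,1]); o=-c["R"].T@c["t"]
    return o+d*(z-o[2])/d[2]
def proj(c,X):
    p=c["R"]@np.array(X)+c["t"]; f=foc(c); return p[0]/p[2]*f+c["cx"],p[1]/p[2]*f+c["cy"]
def cloud(c):
    f=foc(c); v,u=np.mgrid[0:400,0:640]; d=c["depth"]
    P=np.stack([(u-c["cx"])/f*d,(v-c["cy"])/f*d,d],-1)
    return (P-c["t"])@c["R"]
E
python3 - <<'E'
import pickle,cv2,numpy as np; from h import *
T=pickle.load(open("top0.pkl","rb")); S=pickle.load(open("scene0.pkl","rb"))
a=cv2.resize(T["image"][150:245,215:310],(400,400),interpolation=cv2.INTER_CUBIC)
b=cv2.resize(S["image"][145:245,325:425],(400,400),interpolation=cv2.INTER_CUBIC)
cv2.imwrite("pics/crop1.png",cv2.convertScaleAbs(np.hstack([a,b]),alpha=1.4))
for n,c in (("top",T),("scene",S)):
    P=cloud(c)
    m=(c["depth"]>0)&(P[...,2]>.18)&(P[...,2]<.235)&(P[...,0]>.3)&(P[...,0]<.9)&(abs(P[...,1])<.35)
    print(n,m.sum())
    for lo,hi in((.18,.19),(.195,.209),(.209,.222)):
        q=m&(P[...,2]>lo)&(P[...,2]<hi); pts=P[q]
        if len(pts)>5:
            print(lo,hi,len(pts),pts.mean(0).round(4),cv2.minAreaRect(pts[:,:2].astype(np.float32)))
        if len(pts)>5 and lo>.2:
            w,V=np.linalg.eigh(np.cov(pts[:,:2].T)); print("axis",np.degrees(np.arctan2(V[1,1],V[0,1])),np.sqrt(w))
    q=(P[...,2]>.155)&(P[...,2]<.18)&(P[...,0]>.35)&(P[...,0]<.8)&(P[...,1]<.3)&(P[...,1]>-.02)
    print("head",cv2.minAreaRect(P[q][:,:2].astype(np.float32)),np.median(P[q],0))
E
```

```text
top 666
0.18 0.19 496 [0.5577 0.1799 0.1843] ((0.5821138620376587, 0.17640402913093567), (0.07422856241464615, 0.12509506940841675), 78.31240844726562)
0.195 0.209 24 [0.5487 0.1756 0.2028] ((0.5565803050994873, 0.1802082061767578), (0.016446514055132866, 0.04837005212903023), 89.40038299560547)
0.209 0.222 141 [0.5583 0.1798 0.2142] ((0.5588077902793884, 0.18004867434501648), (0.0158135574311018, 0.05225720629096031), 88.50395202636719)
axis 179.36902596435527 [0.00453664 0.01533986]
head ((0.5855206251144409, 0.18645820021629333), (0.1789809763431549, 0.11522403359413147), 13.422876358032227) [0.60108229 0.18762131 0.16396637]
scene 621
0.18 0.19 344 [0.5659 0.1639 0.1855] ((0.5637272000312805, 0.17079336941242218), (0.07691111415624619, 0.0613875687122345), 43.14065933227539)
0.195 0.209 105 [0.5635 0.171  0.202 ] ((0.5595076680183411, 0.17050594091415405), (0.05301180109381676, 0.013535048812627792), 13.055005073547363)
0.209 0.222 134 [0.5603 0.1744 0.2149] ((0.5586778521537781, 0.1773749440908432), (0.018568940460681915, 0.05224896967411041), 89.8162612915039)
axis -177.1413984687282 [0.00457952 0.01527261]
head ((0.5870054364204407, 0.18211451172828674), (0.17727632820606232, 0.11585058271884918), 13.42933464050293) [0.61502725 0.16281565 0.16619249]
```

View pics/crop1.png

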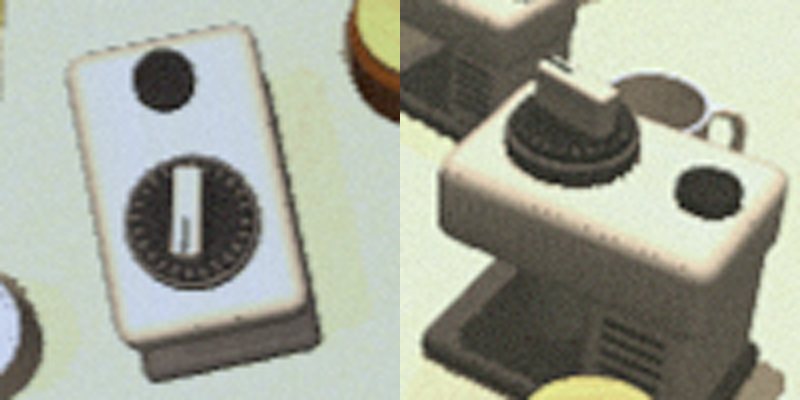

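The crop confirms A: dial with bar, black line at the end towards the robot. Axis is at about (0.5588, 0.1787), bar direction about 181°. Next I check the wrist range.

```bash
cat >> h.py <<'E'
from scipy.spatial.transform import Rotation as Ro
AX=np.array([.5588,.1787])
def q(psi):  # tool down, tool x at angle psi (deg) in world
    r=(Ro.from_euler('z',psi,degrees=True)*Ro.from_euler('x',180,degrees=True)).as_quat(); return [r[3],*r[:3]]
E
python3 - <<'E'
from rig import bot; from h import *
for psi in range(-180,181,30):
    j=bot.inverse_kinematics([*AX,.19],q(psi)); print(psi,None if j is None else np.round(j,3))
r=bot.get_state()["ee_rot"]; print(Ro.from_quat([*r[1:],r[0]]).as_matrix().round(2))
E
```

```text
-180 [-0.527  0.479  0.189  1.758 -0.109  0.914  1.278]
-150 [-0.407  0.475  0.027  1.751 -0.016  0.916  1.722]
-120 [-0.327  0.478 -0.079  1.746  0.046  0.92   2.193]
-90 [-0.236  0.485 -0.2    1.74   0.116  0.928  2.658]
-60 [-1.108  0.741  1.092  1.79  -0.743  1.088 -2.365]
-30 [-1.108  0.741  1.092  1.79  -0.743  1.088 -1.842]
0 [-0.888  0.563  0.698  1.779 -0.433  0.958 -1.582]
30 [-0.828  0.539  0.609  1.776 -0.371  0.943 -1.112]
60 [-0.805  0.531  0.575  1.775 -0.348  0.939 -0.608]
90 [-0.739  0.512  0.479  1.771 -0.286  0.928 -0.139]
120 [-0.67   0.497  0.383  1.767 -0.226  0.921  0.332]
150 [-0.6    0.486  0.287  1.763 -0.168  0.916  0.805]
180 [-0.527  0.479  0.189  1.758 -0.109  0.914  1.278]
[[-0.96  0.28 -0.  ]
 [ 0.28  0.96 -0.  ]
 [-0.   -0.   -1.  ]]
```

Run:
```python
from rig import bot; from h import *
def st(l):
    s=bot.get_state(); print(l,round(s["clock"],2),s["ee_pos"].round(4) if hasattr(s["ee_pos"],'round') else s["ee_pos"],np.round(s["ft_force"],1),np.round(s["torque"],2),round(s["width"],4),round(s["finger_force"],1),np.round(s["joints"],3)); return s
j=np.array(bot.inverse_kinematics([*AX,.30],q(100))); j[6]+=np.radians(81)
bot.set_joints(j); s=st("above"); r=s["ee_rot"]; print(Ro.from_quat([*r[1:],r[0]]).as_matrix()[:,0].round(3))
bot.line_to([*AX,.191],feed=.08); st("down")
bot.set_gripper(.03,20); st("part")
bot.set_gripper(0.0,20); st("grip20")
bot.set_gripper(0.0,60); bot.hold(.2); st("grip60")
j=np.array(bot.get_state()["joints"])
np.save("j0.npy",j)
for k in range(4):
    j[6]-=np.radians(3); bot.set_joints(j); st(k)
```

```text
above 2.22 [0.5584 0.18   0.2998] [ 0.3 -0.2 -0.1] [0.01 0.02 0.01] 0.0854 0.0 [-0.751  0.387  0.484  1.657 -0.194  1.146  1.374]
[-1.    -0.019  0.   ]
down 3.73 [0.5591 0.1788 0.1915] [-0.2 -0.2  0.1] [ 0.02 -0.    0.02] 0.0854 0.0 [-0.713  0.504  0.443  1.768 -0.262  0.927  1.428]
part 4.31 [0.5588 0.1787 0.191 ] [ 0.3 -0.8  0.1] [-0.01 -0.03 -0.01] 0.0299 0.0 [-0.713  0.504  0.443  1.769 -0.262  0.927  1.428]
grip20 4.57 [0.5588 0.179  0.1911] [0.1 1.3 0.9] [ 0.17  0.07 -0.06] 0.016 22.7 [-0.713  0.504  0.443  1.769 -0.262  0.927  1.428]
grip60 4.98 [0.5588 0.179  0.1912] [-1.8  1.6  4. ] [0.29 0.41 0.04] 0.0148 61.7 [-0.713  0.504  0.443  1.769 -0.262  0.927  1.428]
0 5.23 [0.5588 0.179  0.1912] [-2.1  2.2  2.3] [0.17 0.28 0.03] 0.0145 61.6 [-0.713  0.504  0.443  1.769 -0.262  0.927  1.377]
1 5.48 [0.5588 0.179  0.1912] [-1.1  1.3  2.2] [0.22 0.28 0.01] 0.0152 61.7 [-0.713  0.504  0.443  1.769 -0.262  0.927  1.326]
2 5.73 [0.5588 0.1791 0.1912] [-1.4  2.1  3. ] [ 0.32  0.28 -0.04] 0.0147 61.7 [-0.713  0.504  0.443  1.769 -0.262  0.927  1.274]
3 5.98 [0.5588 0.1791 0.1912] [-0.7  2.3  2.6] [ 0.39  0.27 -0.04] 0.0147 61.7 [-0.713  0.504  0.443  1.769 -0.262  0.927  1.222]
```

Run:
```python
from rig import bot; from h import *
j0=np.load("j0.npy"); j=j0.copy(); a=12; log=[]
def tz(): return bot.get_state()["torque"][2]
while a<160:
    a+=2.5; j[6]=j0[6]-np.radians(a); bot.set_joints(j); t=tz(); log.append((a,round(t,2)))
    if abs(t)>.25:
        bot.hold(.05); t2=tz(); log.append((a,'re',round(t2,2)))
        if abs(t2)>.25: break
bot.hold(.3); ts=[]
for _ in range(5): bot.hold(.02); ts.append(tz())
s=bot.get_state(); print(log); print(a,np.mean(ts),s["clock"],np.round(s["ft_force"],1),np.degrees(j0[6]-s["joints"][6]),s["ee_pos"],s["width"])
```

```text
[(14.5, np.float64(-0.13)), (17.0, np.float64(0.17)), (19.5, np.float64(-0.0)), (22.0, np.float64(-0.03)), (24.5, np.float64(-0.05)), (27.0, np.float64(0.03)), (29.5, np.float64(-0.14)), (32.0, np.float64(0.14)), (34.5, np.float64(0.0)), (37.0, np.float64(-0.03)), (39.5, np.float64(-0.07)), (42.0, np.float64(-0.06)), (44.5, np.float64(-0.13)), (47.0, np.float64(0.21)), (49.5, np.float64(0.01)), (52.0, np.float64(0.04)), (54.5, np.float64(-0.01)), (57.0, np.float64(-0.14)), (59.5, np.float64(-0.12)), (62.0, np.float64(0.17)), (64.5, np.float64(-0.0)), (67.0, np.float64(-0.08)), (69.5, np.float64(-0.02)), (72.0, np.float64(-0.03)), (74.5, np.float64(-0.11)), (77.0, np.float64(0.16)), (79.5, np.float64(0.04)), (82.0, np.float64(-0.02)), (84.5, np.float64(-0.02)), (87.0, np.float64(-0.07)), (89.5, np.float64(-0.18)), (92.0, np.float64(0.16)), (94.5, np.float64(0.05)), (97.0, np.float64(-0.04)), (99.5, np.float64(-0.05)), (102.0, np.float64(-0.04)), (104.5, np.float64(-0.14)), (107.0, np.float64(0.22)), (109.5, np.float64(0.01)), (112.0, np.float64(-0.03)), (114.5, np.float64(0.01)), (117.0, np.float64(-0.08)), (119.5, np.float64(-0.16)), (122.0, np.float64(0.44)), (122.0, 're', np.float64(0.34))]
122.0 0.4243053604225878 17.4167 [ 3.8  6.1 -2.8] 121.82990835353198 [0.55985    0.17958369 0.19125254] 0.014747324781416077
```

The detents show up cleanly at about 15.7° + 15n. At 120.7° (click 8) the torque reaches 0.42 N m, which means the stop. I'll confirm with a 2° nudge, then go back seven clicks, release and look.

Run:
```python
from rig import bot; from h import *; import pickle
j0=np.load("j0.npy"); j=j0.copy(); log=[]
def go(a):
    j[6]=j0[6]-np.radians(a); bot.set_joints(j)
def tz(n=4):
    t=[]
    for _ in range(n): bot.hold(.03); t.append(bot.get_state()["torque"][2])
    return round(float(np.mean(t)),3)
go(124); bot.hold(.3); t=tz(); print("nudge",t)
if t<.4: raise SystemExit("not the stop")
for a in np.arange(120.7,15,-7.5): go(a); log.append((round(a,1),tz(2)))
go(15.7); print(log,"end",tz())
bot.hold(.2); bot.set_gripper(.05); bot.set_gripper(.085)
p=np.array(bot.get_state()["ee_pos"]); bot.line_to([p[0],p[1],.30],feed=.1)
bot.goto([.35,.40,.35],q(100)); bot.hold(.2)
for n in ("top","scene"):
    c=bot.read_camera(n); P=cloud(c); cv2.imwrite(f"pics/{n}1.png",c["image"])
    m=(c["depth"]>0)&(P[...,2]>.209)&(P[...,2]<.222)&(np.hypot(P[...,0]-AX[0],P[...,1]-AX[1])<.05); X=P[m][:,:2]
    w,V=np.linalg.eigh(np.cov(X.T)); print(n,len(X),np.degrees(np.arctan2(V[1,1],V[0,1]))%180,X.mean(0))
print(bot.get_state()["clock"])
a=[cv2.resize(cv2.imread(f"pics/{n}1.png"),(400,250)) for n in("top","scene")]; b=cv2.imread("pics/top1.png")[145:245,205:365]
cv2.imwrite("pics/end.png",np.vstack([np.hstack(a),cv2.resize(b,(800,500))[:340]]))
```

```text
nudge 0.435
[(np.float64(120.7), 0.067), (np.float64(113.2), 0.044), (np.float64(105.7), 0.028), (np.float64(98.2), 0.009), (np.float64(90.7), -0.003), (np.float64(83.2), 0.036), (np.float64(75.7), 0.026), (np.float64(68.2), 0.013), (np.float64(60.7), 0.005), (np.float64(53.2), 0.026), (np.float64(45.7), 0.021), (np.float64(38.2), 0.086), (np.float64(30.7), -0.007), (np.float64(23.2), 0.009), (np.float64(15.7), 0.066)] end 0.037
top 144 165.34820404919478 [0.55813286 0.17978947]
scene 128 166.4984988470007 [0.56050574 0.17422406]
27.425
```

View pics/end.png

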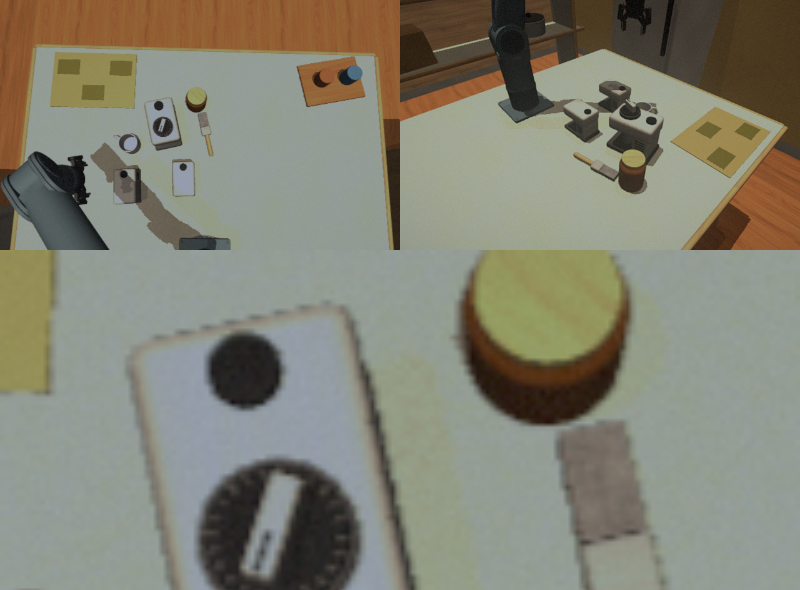

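The picture shows the dial bar (crop (270,525)) now at about 165–166°, one click clockwise net of its start at 179–182°. That agrees with 8 clicks to the stop and 7 back. The mug, jar and brush look undisturbed, and the gripper is clear.

```bash
python3 -c "
from rig import bot
print(bot.job_done())"
```

```text
the job is handed in; nothing more can be done
None
```

I turned the dial eight clicks clockwise to its stop (wrist torque about 0.43 N m), then seven clicks back, let go of it and handed the job in at about 27 s; the result was not reported back.

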